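Hang the tote on the double hook and close the keeper

TASK

Clear the bench: hang the small blue tote by its wooden handle bar on both prongs of the double-hook stand and let go of it, with the clock motor still inside. Then swing the stand's orange keeper arm round over the handle bar, as far as it goes, so that the tote cannot be lifted off. Leave the other things on the bench where they are.

Things in the scene. Friction and masses are not known exactly. Their poses are not given: they have to be found in the camera images.
- tote: Small blue open tote, tray 86 x 130 x 52 mm (4 mm walls), 0.2 to 0.35 kg, with a rigid bow handle. Origin: centre of its underside; z up; y along its long side and the handle bar. 10 mm steel uprights at mid-end (y = +-59 mm, bent in to +-49 mm at the top) carry the bar. Window under the bar: 67 mm high (tray rim at z = 52 mm, bar's underside at 119 mm), 108 mm wide.
- tote_handle (a point): Middle of the tote's handle bar: round wood, 12 mm diameter, straight for 98 mm along the tote's y, centre 125 mm above the tote's underside. Pinch it here from above, across the tote's x.
- motor: Black clock motor, 56 x 56 x 33 mm with a short brass shaft up included, lying loose on the tote's floor, which is 4 mm above the tote's underside. Origin: centre of its underside.
- hook_stand: Fixed steel stand with two parallel hook prongs. Origin: on the bench below the hooks' seat; z up; the prongs point to -x. Base plate x = 13 to 133 mm, y = +-70 mm, 12 mm thick; 18 mm post at x = 65 mm with a cross bar at height 215 mm (y = +-40 mm) that carries the prongs. The tote is brought from the -x side, bar parallel to y, the prongs entering the window under the bar.
- hook_seat (a point): Midway between the prongs, where the middle of the hung handle bar lies: 211 mm above the stand's origin, same axes. The prongs are 10 mm round bar at y = +-40 mm, nothing between them. Each is lowest at x = +-8 mm (centre line at height 200 mm) and rises in front to a lip at x = -28 mm, topping out at height 231 mm. The bar goes over the lips and down behind them.
- keeper (a joint): Orange keeper arm on top of the post, turning level about a vertical axis at the stand's x = +65 mm, y = 0. 0: points to the stand's +y (open). Grows as it swings toward -x; at 1.571 (stop) it points to -x, between the prongs and over the hung bar. Light friction (0.03 N m), stays where left. Starts between 0 and 0.35.
- keeper_knob (a point): Middle of the black upright knob at the keeper's end, 80 mm from the pivot axis: 16 mm diameter, 24 mm tall, its foot at height 232 mm (upper face of the 14 mm wide, 6 mm thick arm), its top at 256 mm. Push it sideways with the shut fingers.
- pin_jar: Bystander: small clear jar with a tan lid, 50 x 50 x 62 mm; origin at the centre of its underside.
- mini_cutters: Bystander: small red-handled cutters, 125 mm long, lying flat.
- marker: Bystander: white and green marker, 133 mm long, lying flat.

How it is judged:
On the way, in this order (a step that is already met when the one before it is completed fails the run):
1. the tote hangs by its handle bar on both prongs, let go, while the keeper is still open (distance between tote_handle and hook_seat below 0.025 m and angle between the y axis of tote and the y axis of hook_stand, either way round below 0.2 rad and contact force between tote and hook_stand above 0.8 N and contact force between tote and the fingers below 0.1 N and value of joint keeper below 0.8 rad), for 0.2 s.
2. the keeper is swung over the handle bar (value of joint keeper above 1.35 rad), for 0.2 s.
At the end, for the whole second after the job is handed in: The tote hangs from both prongs (middle of its handle bar within 25 mm of the hook seat, bar within 0.2 rad of the stand's y, tote upright within 0.3 rad, slower than 0.05 m/s, its weight on the stand), the motor lies in the tote, and the keeper stands at more than 1.35 rad (distance between tote_handle and hook_seat below 0.025 m and angle between the y axis of tote and the y axis of hook_stand, either way round below 0.2 rad and angle between tote's own z axis and vertical below 0.3 rad and contact force between tote and hook_stand above 0.8 N and linear speed of tote below 0.05 m/s and value of joint keeper above 1.35 rad and distance between motor and tote below 0.07 m and z of motor in the frame of tote below 0.03 m); the robot touches nothing.
It fails at once if a bystander (jar, cutters, marker) was moved by more than 30 mm (distance of any of pin_jar, mini_cutters, marker from where it was at the start of the episode above 0.03 m).
It also fails if it takes over 50 s, if anything falls off the work surface, if the arm or the gripper's body presses on something with over 40 N, if the wrist force passes 120 N, or if a joint passes its speed limit or range.

ROBOT

A 7-joint arm with a two-finger parallel gripper is mounted at the origin on the work surface; the furniture and walls round the work are solid. World frame = base frame: x ahead of the robot, y to its left, z up, the work surface at z = 0. Lengths are in m, angles in rad, forces in N, time in s.
With the tool pointing down it reaches from about 0.425 to 0.925 m from the base axis. Payload 6.8 kg.
Tool frame: the origin (TCP) lies at the very end of the fingers, on their centre line; the grasp point (between the pads) lies grip_depth behind it (grip_depth is the distance from the TCP to the grasp point, in m); z points along the fingers, y is the direction in which the jaws open and shut (so a half turn about z gives the same grasp; the last joint's range is limited). The gripper opens to 88 mm and grips with 3 to 60 N. Pads are 20 mm wide; open, the fingers measure 115 mm over their backs; the gripper's body (75 mm by 178 mm) begins 61 mm behind the grasp point.
Start: joints at [1.232, 0.477, 0.022, 1.555, -0.011, 1.109, -0.083], TCP at [0.154, -0.657, 0.223] pointing down, gripper open.
Joint ranges: [-2.96, 2.96], [-0.34, 2.1], [-1.41, 1.46], [0.24, 2.44], [-1.37, 4.51], [0.17, 1.92], [-2.96, 2.96]. Speed limits (rad/s): [2.39, 2.39, 3.14, 3.14, 3.14, 3.14, 3.14].

INTERFACE

Orientations are given as a 3x3 rotation matrix whose columns are the frame's x, y, z axes.
In Python, from plant import state, camera, sign_off, search_frame, grip_depth gives the robot as it stands. The module is installed in compiled form; this text tells all that it offers.
- The arm moves only by the tool send_rows, never from a script. Its argument "series" is a list of rows, each an object with "linear": the shift along the tool's x, y, z in mm, a list of three; "spin": the turn about the tool's z in degrees. A call has 1 to 20 rows; each row shifts and turns the pose as measured when the row begins, along the tool's axes as they then stand; what a row does not reach is not made up. A row lasts 1/10 s, in which the tool goes at most 50 mm and 8.59 degrees, less where a joint would pass 70% of its speed; a pose out of reach is approached as far as the arm can. A call with a gripper value outside its range is refused whole. "jaw" is the opening, from -1 (shut) to 1 (fully open), set as the call begins (left out, the last holds). The fingers move at their own pace and stop on an object; the grip force is fixed at half the most. Time passes only in rows, so rows that do not move let the fingers close. It gives the time, the measured TCP pose, the force and the opening at its end, in the units of the state.
- state(): the state, without advancing time (a new reading comes with each control period).
- camera(name): name is "side" or "top"; returns a dict with "pixels" (400x640x3 uint8, red, green, blue), "fx", "fy", "cx", "cy" (pixels), "dist_coeffs" ([k1, k2, p1, p2, k3] as OpenCV has them; the pictures are not rectified), "camera_from_world" (4x4, takes a point from world to camera coordinates). Camera axes: x right, y down, z forward; pixel columns grow to the right and rows downward; lengths in m; the calibration is good to about 2 mm. A picture is of the moment at which its call begins. There is no depth.
- sign_off(): hands the job in, once; it reports no verdict.
Trained networks look in the newest picture that a camera, given by its name, has taken for a name from the list of things; names that differ only in an ending like _2 or _b are one class to them, and where a whole thing is asked for, a point or a joint stands for the part that bears it (a point fixed in the world has none). Each returns a list of dicts, best first, with "score" (0 to 1); they miss things now and then, are a little off and sometimes report something else, mostly with a low value. They report only what shows in the picture. A call takes as long as a camera call.
- search_frame(camera, target): "point" ([x, y, z] in m, in world coordinates, good to about 4 mm: the middle of the surface that is visible of it).
The state is a dict: "time": time; "joint_pos": joint angles; "qvel": joint speeds; "tau": joint torques, N m; "ee_pos": TCP position; "tcp_rot": TCP orientation; "wrist_force": force on the tool from outside, world axes, zero at the start; "moment": the same for the moment, N m; "grip_width": opening from 0.0 (shut) to 1.0 (fully open).
Only numpy, scipy, OpenCV 4.12 (cv2) and the standard library are available. Lean on these libraries where they do the work, as an engineer would, in place of code of your own. Each camera call takes 0.05 s, during which the arm holds its last target. There are 200 camera calls.

## Working session

There is one attempt and no reset: what is moved stays moved. The work goes in short steps, Python scripts to look and compute and a tool call to move; the robot and the scene stay as the last step left them, time stands still between calls to the robot, and variables do not carry over. Pictures are saved under pics/ and viewed, about 8 in all and at most 12, crops included, and the job is handed in when it is done.

Besides the shell and the picture viewer there is one more tool, called after ">>>" as name(argument=value, ...), one argument or row to a line, values as JSON. send_rows: Moves the arm, as the interface text tells. Its arguments: {"type":"object","properties":{"series":{"type":"array"},"jaw":{"type":"number"}},"required":["series"]}

```bash
mkdir -p pics
cat > h.py <<'E'
import numpy as np, cv2
from plant import state, camera, sign_off, search_frame, grip_depth
def snap(n,f):
    c=camera(n); cv2.imwrite('pics/'+f,c['pixels'][:,:,::-1]); return c
def proj(c,P):
    T=np.array(c['camera_from_world']);K=np.array([[c['fx'],0,c['cx']],[0,c['fy'],c['cy']],[0,0,1.]])
    r,_=cv2.Rodrigues(T[:3,:3]); p,_=cv2.projectPoints(np.atleast_2d(np.array(P,float)),r,T[:3,3],K,np.array(c['dist_coeffs'],float)); return p[:,0]
def unproj(c,uv,z):
    T=np.array(c['camera_from_world']);K=np.array([[c['fx'],0,c['cx']],[0,c['fy'],c['cy']],[0,0,1.]])
    n=cv2.undistortPoints(np.array(uv,float).reshape(-1,1,2),K,np.array(c['dist_coeffs'],float))[:,0]
    R=T[:3,:3];o=-R.T@T[:3,3];d=np.c_[n,np.ones(len(n))]@R
    return o+d*((z-o[2])/d[:,2])[:,None]
E
python3 - <<'E'
from h import *
np.set_printoptions(precision=4,suppress=True)
s=state(); print(s['time'],s['ee_pos'],s['tcp_rot'],s['wrist_force'],s['grip_width'],grip_depth)
for n in('top','side'):
    c=snap(n,n+'0.png'); print(n,np.array(c['camera_from_world']))
    for t in['tote','tote_handle','motor','hook_stand','hook_seat','keeper','keeper_knob','pin_jar','mini_cutters','marker']:
        try: print(t,[(np.round(r['point'],3).tolist(),round(r['score'],2)) for r in search_frame(n,t)[:2]])
        except Exception as e: print(t,e)
print(state()['time'])
E
```

```text
0.0 [ 0.1542 -0.6565  0.2217] [[ 0.9735  0.2288 -0.0006]
 [ 0.2288 -0.9735  0.0017]
 [-0.0001 -0.0018 -1.    ]] [-0.0187 -0.8161 -0.412 ] 0.9980475146075473 0.0187
top [[-0.0082 -1.     -0.0029  0.1293]
 [-0.9832  0.0086 -0.1823  0.5251]
 [ 0.1823  0.0013 -0.9832  1.4497]
 [ 0.      0.      0.      1.    ]]
tote [([0.46, -0.242, 0.024], 0.71)]
tote_handle [([0.466, -0.239, 0.022], 0.74)]
motor [([0.467, -0.233, 0.022], 0.78)]
hook_stand [([0.632, 0.108, 0.01], 0.68)]
hook_seat [([0.625, 0.104, 0.011], 0.77)]
keeper [([0.628, 0.136, 0.228], 0.52), ([0.356, 0.26, 0.01], 0.18)]
keeper_knob [([0.625, 0.139, 0.23], 0.58), ([0.467, -0.241, 0.022], 0.4)]
pin_jar [([0.466, 0.591, 0.062], 0.59)]
mini_cutters [([0.48, 0.324, 0.004], 0.81)]
marker [([0.629, 0.139, 0.233], 0.69), ([0.357, 0.262, 0.012], 0.49)]
side [[ 0.8774 -0.4797  0.0073 -0.3763]
 [-0.308  -0.575  -0.7579  0.3808]
 [ 0.3677  0.6628 -0.6523  1.5185]
 [ 0.      0.      0.      1.    ]]
tote [([0.467, -0.223, 0.037], 0.8)]
tote_handle [([0.465, -0.22, 0.036], 0.63)]
motor [([0.469, -0.242, 0.024], 0.77)]
hook_stand [([0.631, 0.091, 0.015], 0.75)]
hook_seat [([0.63, 0.095, 0.015], 0.56)]
keeper [([0.467, -0.219, 0.035], 0.38)]
keeper_knob [([0.628, 0.142, 0.23], 0.69)]
pin_jar [([0.469, 0.573, 0.046], 0.63), ([0.468, -0.222, 0.033], 0.46)]
mini_cutters [([0.623, 0.141, 0.233], 0.43)]
marker [([0.47, 0.574, 0.047], 0.55)]
1.1
```

Run:
```python
import cv2
a=cv2.imread('pics/top0.png');b=cv2.imread('pics/side0.png')
cv2.imwrite('pics/top0b.png',cv2.resize(a,(800,500)))
cv2.imwrite('pics/side0b.png',cv2.resize(b,(800,500)))
```

```text
(no output)
```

View pics/top0b.png

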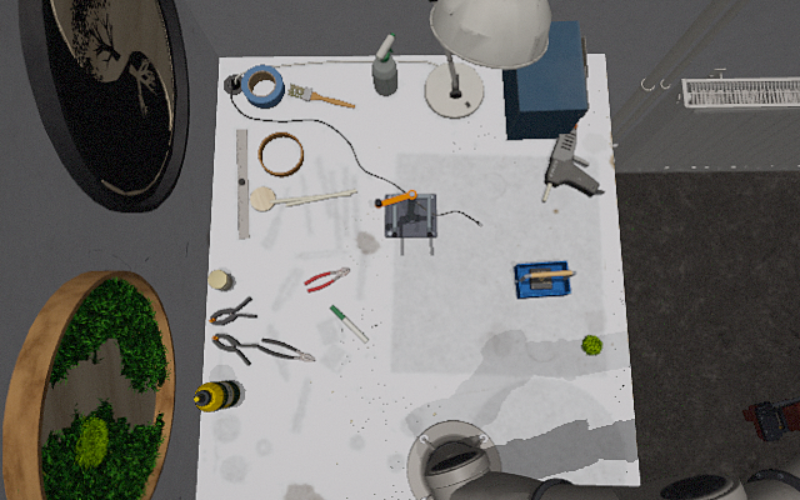

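View pics/side0b.png

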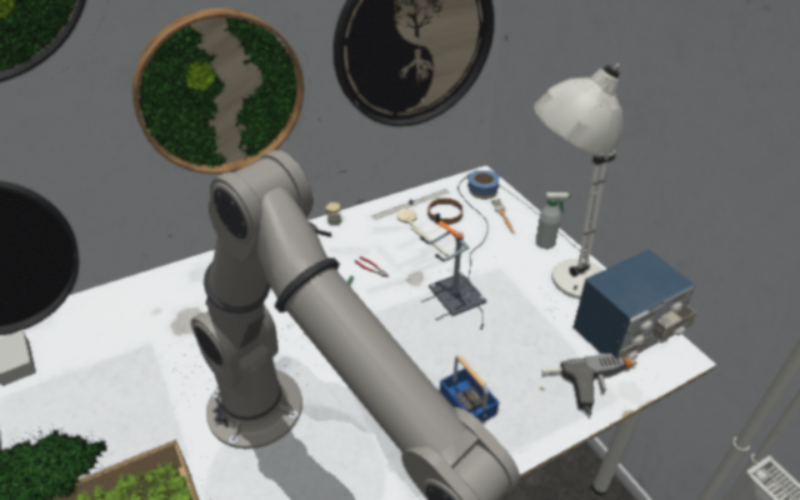

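The top picture shows the tote at (543,280), the stand at (411,216) with its prongs pointing down (world -x), and the keeper knob at (378,203). The side view shows the tote at (468,390) and the stand at (458,290). Next I'll look at enlarged crops to get the angles.

Run:
```python
import cv2,numpy as np
a=cv2.imread('pics/top0.png')
A=cv2.resize(a[195:255,395:475],None,fx=5,fy=5,interpolation=cv2.INTER_CUBIC)
B=cv2.resize(a[145:205,290:370],None,fx=5,fy=5,interpolation=cv2.INTER_CUBIC)
b=cv2.imread('pics/side0.png')
C=cv2.resize(b[280:340,335:415],None,fx=5,fy=5,interpolation=cv2.INTER_CUBIC)
D=cv2.resize(b[170:255,325:405],(400,300),interpolation=cv2.INTER_CUBIC)
cv2.imwrite('pics/crop0.png',np.vstack([np.hstack([A,B]),np.hstack([C,D])]))
```

```text
(no output)
```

View pics/crop0.png

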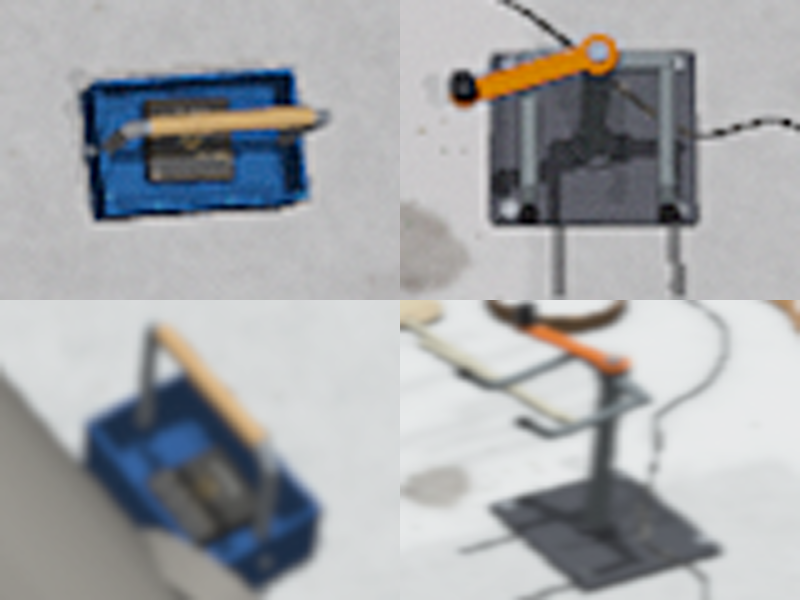

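The crops show the handle bar's wood from (150,124) to (312,117), the lip tips at (529,212) and (669,212), the keeper pivot at (598,53) and the knob at (463,85). Next I convert these to world positions.

Run:
```python
from h import *
np.set_printoptions(precision=4,suppress=True)
c=camera('top')
fA=lambda x,y:(395+(x+.5)/5-.5,195+(y+.5)/5-.5)
fB=lambda x,y:(290+(x-400+.5)/5-.5,145+(y+.5)/5-.5)
h=unproj(c,[fA(150,124),fA(312,117)],.128);print('bar',h,h.mean(0),np.linalg.norm(h[0]-h[1]),np.degrees(np.arctan2(*(h[0]-h[1])[:2])))
t=unproj(c,[fA(84,90),fA(98,220),fA(308,202),fA(294,70)],.052);print('rim',t,t.mean(0))
l=unproj(c,[fB(529,212),fB(669,212)],.226);print('lips',l,l.mean(0))
b=unproj(c,[fB(490,52),fB(490,224),fB(697,224),fB(695,52)],.012);print('base',b,b.mean(0))
p=unproj(c,[fB(598,53)],.232);k=unproj(c,[fB(463,83)],.254);print('piv',p,'knob',k, k-p)
```

```text
bar [[ 0.4648 -0.1882  0.128 ]
 [ 0.4683 -0.2861  0.128 ]] [ 0.4666 -0.2371  0.128 ] 0.09794537472408942 -2.019193208296218
rim [[ 0.4987 -0.1641  0.052 ]
 [ 0.4153 -0.1693  0.052 ]
 [ 0.4256 -0.3025  0.052 ]
 [ 0.5105 -0.2988  0.052 ]] [ 0.4625 -0.2337  0.052 ]
lips [[0.5459 0.1398 0.226 ]
 [0.5452 0.0601 0.226 ]] [0.5455 0.0999 0.226 ]
base [[0.7047 0.1682 0.012 ]
 [0.5863 0.1685 0.012 ]
 [0.5851 0.0313 0.012 ]
 [0.7035 0.0304 0.012 ]] [0.6449 0.0996 0.012 ]
piv [[0.6377 0.0995 0.232 ]] knob [[0.6143 0.1762 0.254 ]] [[-0.0234  0.0766  0.022 ]]
```

>>> send_rows(
  series=[
    {"linear": [0, 0, 0], "spin": -8},
    {"linear": [0, 0, 0], "spin": -8},
    {"linear": [0, 0, 0], "spin": -8},
    {"linear": [0, 0, 0], "spin": -8},
    {"linear": [0, 0, 0], "spin": -8},
    {"linear": [0, 0, 0], "spin": -8},
    {"linear": [0, 0, 0], "spin": -8},
    {"linear": [0, 0, 0], "spin": -8},
    {"linear": [0, 0, 0], "spin": -8},
    {"linear": [0, 0, 0], "spin": -8},
    {"linear": [0, 0, 0], "spin": 0},
  ],
  jaw=0.3,
)

```text
time: 2.25
ee_pos: [0.1541, -0.6572, 0.2227]
tcp_rot: [[-0.112, 0.994, -0.001], [0.994, 0.112, -0.0], [-0.0, -0.001, -1.0]]
wrist_force: [-0.0, -0.6, -0.1]
grip_width: 0.649
```

>>> send_rows(
  series=[
    {"linear": [32, 30, 0], "spin": 0},
    {"linear": [32, 30, 0], "spin": 0},
    {"linear": [32, 30, 0], "spin": 0},
    {"linear": [32, 30, 0], "spin": 0},
    {"linear": [32, 30, 0], "spin": 0},
    {"linear": [32, 30, 0], "spin": 0},
    {"linear": [32, 30, 0], "spin": 0},
    {"linear": [32, 30, 0], "spin": 0},
    {"linear": [32, 30, 0], "spin": 0},
    {"linear": [32, 30, 0], "spin": 0},
    {"linear": [32, 30, 0], "spin": 0},
    {"linear": [0, 0, 0], "spin": 3},
  ],
)

```text
time: 3.45
ee_pos: [0.4614, -0.2655, 0.2228]
tcp_rot: [[0.0, 1.0, 0.004], [1.0, -0.0, -0.004], [-0.004, 0.004, -1.0]]
wrist_force: [0.2, 0.5, 0.2]
grip_width: 0.651
```

Run:
```python
from h import *
s=state();p=s['ee_pos'];R=np.array(s['tcp_rot'])
print(s['time'],p,np.degrees(np.arctan2(R[1,1],R[0,1])),'tool d mm',1000*R.T@(np.array([.4660,-.2365,.160])-p))
c=snap('side','side1.png');print([(r['point'],r['score']) for r in search_frame('side','tote_handle')[:2]],proj(c,[p,[.466,-.2365,.125]]))
```

```text
3.45 [ 0.46137856 -0.26554645  0.22280651] -0.019753337329773094 tool d mm [29.32027485  4.35293286 62.69836721]
[([0.4629, -0.2376, 0.0334], 0.92)] [[383.42040375 282.41996582]
 [376.42545315 296.814617  ]]
```

>>> send_rows(
  series=[
    {"linear": [29, 4, 20], "spin": -3.5},
    {"linear": [0, 0, 20], "spin": 0},
    {"linear": [0, 0, 0], "spin": 0},
  ],
)

```text
time: 3.85
ee_pos: [0.4609, -0.2452, 0.1818]
tcp_rot: [[-0.048, 0.999, 0.002], [0.999, 0.048, -0.009], [-0.009, 0.002, -1.0]]
wrist_force: [-1.2, 0.4, -0.1]
grip_width: 0.65
```

Run:
```python
from h import *
s=state();p=s['ee_pos'];R=np.array(s['tcp_rot'])
print(s['time'],p,np.degrees(np.arctan2(R[1,1],R[0,1])),'tool d mm',1000*R.T@(np.array([.4660,-.2365,.106])-p))
c=snap('side','side1.png');d=snap('top','top1.png')
print(proj(c,[p,[.466,-.2365,.125]]),proj(d,[p]))
b=cv2.imread('pics/side1.png');a=cv2.imread('pics/top1.png')
cv2.imwrite('pics/crop1.png',np.hstack([cv2.resize(b[240:340,335:415],(400,500),interpolation=2),cv2.resize(a[165:265,395:475],(400,500),interpolation=2)]))
```

```text
3.85 [ 0.46091115 -0.24523205  0.18177025] 2.735611029914569 tool d mm [ 9.18819368  5.38438204 75.69585193]
[[378.09546434 287.020924  ]
 [376.42545315 296.814617  ]] [[448.33099613 217.75365851]]
```

View pics/crop1.png

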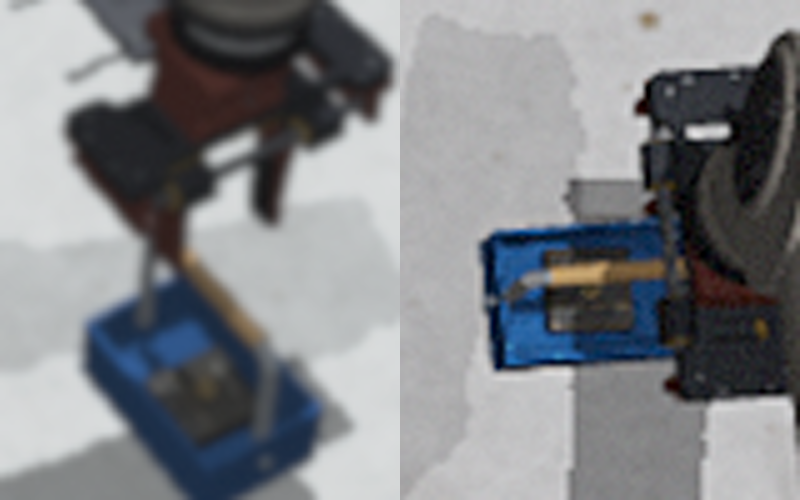

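>>> send_rows(
  series=[
    {"linear": [9, 5, 0], "spin": 0},
    {"linear": [0, 0, 25], "spin": 0},
    {"linear": [0, 0, 25], "spin": 0},
    {"linear": [0, 0, 20], "spin": 0},
    {"linear": [0, 0, 4], "spin": 0},
    {"linear": [0, 0, 0], "spin": 0},
  ],
)

```text
time: 4.55
ee_pos: [0.4731, -0.2396, 0.1147]
tcp_rot: [[-0.039, 0.999, 0.016], [0.999, 0.04, -0.016], [-0.016, 0.016, -1.0]]
wrist_force: [0.6, 0.4, -0.4]
grip_width: 0.653
```

>>> send_rows(
  series=[
    {"linear": [3, -6, 9], "spin": 0},
    {"linear": [0, 0, 0], "spin": 0},
  ],
)

```text
time: 4.75
ee_pos: [0.468, -0.2372, 0.1069]
tcp_rot: [[-0.039, 0.999, 0.019], [0.999, 0.039, -0.017], [-0.018, 0.018, -1.0]]
wrist_force: [-0.1, 1.0, -0.0]
grip_width: 0.654
```

>>> send_rows(
  series=[
    {"linear": [0, 0, 0], "spin": 0},
    {"linear": [0, 0, 0], "spin": 0},
    {"linear": [0, 0, 0], "spin": 0},
    {"linear": [0, 0, 0], "spin": 0},
    {"linear": [0, 0, 0], "spin": 0},
    {"linear": [0, 0, 0], "spin": 0},
    {"linear": [0, 0, 0], "spin": 0},
    {"linear": [0, 0, 0], "spin": 0},
  ],
  jaw=-1,
)

```text
time: 5.55
ee_pos: [0.4689, -0.2378, 0.109]
tcp_rot: [[-0.038, 0.999, 0.022], [0.999, 0.038, -0.019], [-0.02, 0.021, -1.0]]
wrist_force: [-0.7, -0.3, 0.5]
grip_width: 0.13
```

>>> send_rows(
  series=[
    {"linear": [0, 0, -10], "spin": 0},
    {"linear": [0, 0, -20], "spin": 0},
    {"linear": [0, 0, -20], "spin": 0},
    {"linear": [0, 0, -20], "spin": 0},
    {"linear": [0, 0, -20], "spin": 0},
    {"linear": [0, 0, -20], "spin": 0},
    {"linear": [0, 0, -15], "spin": 0},
    {"linear": [0, 0, 0], "spin": 0},
  ],
)

```text
time: 6.35
ee_pos: [0.4638, -0.2337, 0.2401]
tcp_rot: [[-0.04, 0.999, 0.017], [0.999, 0.04, -0.016], [-0.016, 0.016, -1.0]]
wrist_force: [0.6, -0.4, -3.2]
grip_width: 0.129
```

>>> send_rows(
  series=[
    {"linear": [8, 1, 0], "spin": 0},
    {"linear": [16, 2, 0], "spin": 0},
    {"linear": [24, 2, 0], "spin": 0},
    {"linear": [24, 2, 0], "spin": 0},
    {"linear": [24, 2, 0], "spin": 0},
    {"linear": [24, 2, 0], "spin": 0},
    {"linear": [24, 2, 0], "spin": 0},
    {"linear": [24, 2, 0], "spin": 0},
    {"linear": [24, 2, 0], "spin": 0},
    {"linear": [24, 2, 0], "spin": 0},
    {"linear": [24, 2, 0], "spin": 0},
    {"linear": [24, 2, 0], "spin": 0},
    {"linear": [20, 2, 0], "spin": 0},
    {"linear": [12, 1, 0], "spin": 0},
    {"linear": [6, 0, 0], "spin": 0},
    {"linear": [0, 0, 0], "spin": 0},
    {"linear": [0, 0, 0], "spin": 0},
  ],
)

```text
time: 8.05
ee_pos: [0.4635, 0.0897, 0.2204]
tcp_rot: [[-0.047, 0.999, -0.01], [0.999, 0.047, -0.01], [-0.01, -0.011, -1.0]]
wrist_force: [-0.3, -0.3, -2.3]
grip_width: 0.124
```

Run:
```python
from h import *
s=state();p=s['ee_pos'];R=np.array(s['tcp_rot'])
print(s['time'],p,R,'tool d mm',1000*R.T@(np.array([.5,.0997,.2335])-p))
c=snap('side','side2.png');d=snap('top','top2.png')
g=p-.0187*R[:,2];print(g)
print(proj(c,[g]),proj(d,[g]))
b=cv2.imread('pics/side2.png');a=cv2.imread('pics/top2.png')
cv2.imwrite('pics/crop2.png',np.hstack([cv2.resize(b[150:270,275:375],(400,480),interpolation=2),cv2.resize(a[145:265,280:380],(400,480),interpolation=2)]))
```

```text
8.05 [0.46350842 0.08968237 0.22038018] [[-0.04733138  0.99882869 -0.0100491 ]
 [ 0.99883315  0.04723016 -0.01008226]
 [-0.00959583 -0.01051458 -0.99989868]] tool d mm [  8.15285192  36.78401976 -13.58620311]
[0.46369634 0.0898709  0.23907828]
[[322.78226638 203.12795739]] [[333.42042028 214.58198549]]
```

View pics/crop2.png

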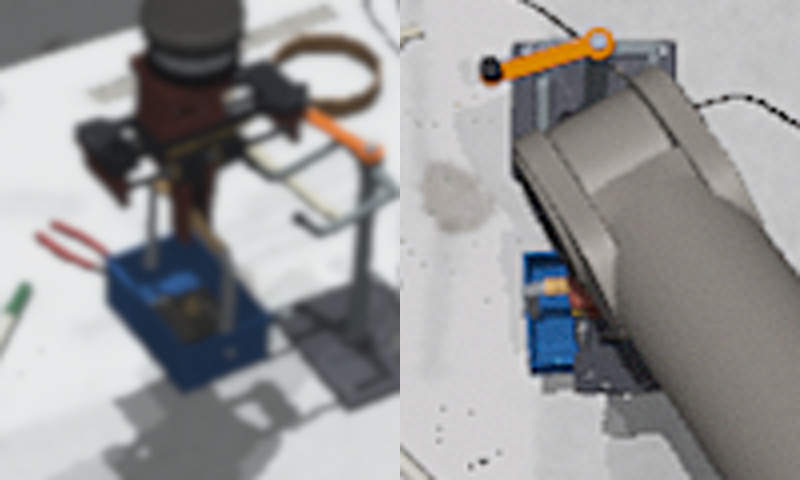

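Run:
```python
from h import *
np.set_printoptions(precision=4,suppress=True)
d=camera('top');c=camera('side')
f=lambda x,y:(280+(x-400+.5)/4-.5,145+(y+.5)/4-.5)
g=lambda x,y:(275+(x+.5)/4-.5,150+(y+.5)/4-.5)
print('woodend',unproj(d,[f(545,286)],.242)); print('rim L',unproj(d,[f(524,253),f(531,372)],.163))
print('side wood ends',unproj(c,[g(160,183),g(230,247)],.2364)); print('side rim',unproj(c,[g(107,272),g(187,378-0)],.163))
# predicted from the pinch model, bar centre at grasp pt, yaw th
for th in(.03,.06):
  for dy in(0,-.004):
    o=np.array([.4637,.0898+dy,.2364]);R=np.array([[np.cos(th),-np.sin(th),0],[np.sin(th),np.cos(th),0],[0,0,1]])
    P=[o+R@q for q in([0,.049,.006],[.043,.065,-.073],[-.043,.065,-.073])]
    Q=[o+R@q for q in([0,.049,0],[0,-.049,0],[-.043,.065,-.073],[-.043,-.065,-.073],[.043,-.065,-.073])]
    u=proj(d,P);v=proj(c,Q)
    print(th,dy,((u+.5-[280,145])*4+[400,0]).round().tolist(),((v+.5-[275,150])*4).round().tolist())
```

```text
woodend [[0.4593 0.1388 0.242 ]]
rim L [[0.4969 0.1552 0.163 ]
 [0.4084 0.1504 0.163 ]]
side wood ends [[0.4601 0.1392 0.2364]
 [0.4722 0.0439 0.2364]]
side rim [[ 0.4081  0.136   0.163 ]
 [ 0.4085 -0.0035  0.163 ]]
0.03 0 [[545.0, 282.0], [523.0, 243.0], [527.0, 358.0]] [[163.0, 183.0], [225.0, 253.0], [110.0, 256.0], [187.0, 351.0], [279.0, 313.0]]
0.03 -0.004 [[551.0, 282.0], [529.0, 243.0], [533.0, 358.0]] [[165.0, 186.0], [227.0, 256.0], [112.0, 258.0], [189.0, 354.0], [281.0, 316.0]]
0.06 0 [[546.0, 284.0], [522.0, 246.0], [529.0, 361.0]] [[162.0, 184.0], [226.0, 252.0], [108.0, 257.0], [190.0, 351.0], [280.0, 311.0]]
0.06 -0.004 [[551.0, 284.0], [527.0, 246.0], [535.0, 361.0]] [[164.0, 186.0], [229.0, 255.0], [110.0, 260.0], [192.0, 354.0], [283.0, 314.0]]
```

>>> send_rows(
  series=[
    {"linear": [5, 8, -8], "spin": 1.2},
    {"linear": [4, 10, -8], "spin": 1.2},
    {"linear": [0, 6, 0], "spin": 0},
    {"linear": [0, 0, 0], "spin": 0},
    {"linear": [0, 0, 0], "spin": 0},
  ],
)

```text
time: 8.75
ee_pos: [0.4915, 0.0989, 0.2387]
tcp_rot: [[0.003, 1.0, -0.007], [1.0, -0.003, -0.009], [-0.01, -0.007, -1.0]]
wrist_force: [-0.1, 0.1, -3.0]
grip_width: 0.125
```

>>> send_rows(
  series=[
    {"linear": [0, 6, 1], "spin": 0},
    {"linear": [0, 12, 0], "spin": 0},
    {"linear": [0, 12, 0], "spin": 0},
    {"linear": [0, 8, 0], "spin": 0},
    {"linear": [0, 0, 0], "spin": 0},
  ],
)

```text
time: 9.25
ee_pos: [0.5329, 0.098, 0.2364]
tcp_rot: [[0.003, 1.0, -0.008], [1.0, -0.003, -0.01], [-0.01, -0.008, -1.0]]
wrist_force: [0.3, -1.0, -2.8]
grip_width: 0.128
```

>>> send_rows(
  series=[
    {"linear": [1, 10, 0], "spin": 0},
    {"linear": [1, 12, 0], "spin": 0},
    {"linear": [0, 12, 0], "spin": 0},
    {"linear": [0, 6, 0], "spin": 0},
    {"linear": [0, 0, 0], "spin": 0},
  ],
)

```text
time: 9.75
ee_pos: [0.5767, 0.1, 0.2355]
tcp_rot: [[0.004, 1.0, -0.009], [1.0, -0.004, -0.01], [-0.01, -0.009, -1.0]]
wrist_force: [-1.3, 1.0, -2.7]
grip_width: 0.123
```

Run:
```python
from h import *
s=state();print(s['time'],s['ee_pos'],s['wrist_force'])
c=snap('side','side3.png')
b=cv2.imread('pics/side3.png')
cv2.imwrite('pics/crop3.png',cv2.resize(b[140:250,300:410],(660,600),interpolation=2)[:600])
```

```text
9.75 [0.57674514 0.10003108 0.23554237] [-1.31613385  1.03239543 -2.67838475]
```

View pics/crop3.png

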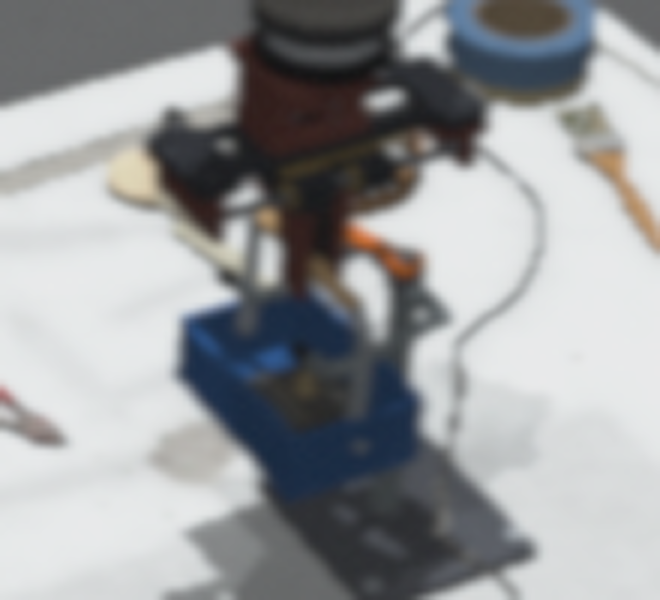

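The side crop shows the tote over the stand. The near prong's lip is visible inside the window at about (305,355), and the motor is in the tray. Next I lower it.

>>> send_rows(
  series=[
    {"linear": [0, -3, 10], "spin": 0},
    {"linear": [0, 0, 10], "spin": 0},
    {"linear": [0, 0, 10], "spin": 0},
    {"linear": [0, 0, 6], "spin": 0},
    {"linear": [0, 0, 0], "spin": 0},
  ],
)

```text
time: 10.3
ee_pos: [0.5709, 0.0995, 0.1957]
tcp_rot: [[0.003, 1.0, -0.01], [1.0, -0.003, -0.011], [-0.011, -0.01, -1.0]]
wrist_force: [0.4, 0.6, -1.8]
grip_width: 0.127
```

>>> send_rows(
  series=[
    {"linear": [0, 0, 3], "spin": 0},
    {"linear": [0, 0, 0], "spin": 0},
  ],
)

```text
time: 10.5
ee_pos: [0.5723, 0.0998, 0.195]
tcp_rot: [[0.003, 1.0, -0.007], [1.0, -0.003, -0.011], [-0.011, -0.007, -1.0]]
wrist_force: [-0.7, -0.0, -1.6]
grip_width: 0.124
```

>>> send_rows(
  series=[
    {"linear": [0, 0, 3], "spin": 0},
    {"linear": [0, 0, 2], "spin": 0},
    {"linear": [0, 0, 0], "spin": 0},
  ],
)

```text
time: 10.8
ee_pos: [0.5728, 0.1, 0.195]
tcp_rot: [[0.004, 1.0, -0.004], [1.0, -0.004, -0.013], [-0.013, -0.004, -1.0]]
wrist_force: [0.4, -0.1, -2.2]
grip_width: 0.125
```

>>> send_rows(
  series=[
    {"linear": [0, 0, 6], "spin": 0},
    {"linear": [0, 0, 6], "spin": 0},
    {"linear": [0, 0, 0], "spin": 0},
  ],
)

```text
time: 11.1
ee_pos: [0.5739, 0.1017, 0.193]
tcp_rot: [[0.004, 1.0, 0.001], [1.0, -0.004, -0.015], [-0.015, 0.002, -1.0]]
wrist_force: [0.5, 1.0, -3.1]
grip_width: 0.127
```

Run:
```python
from h import *
for i in range(4):
  c=camera('side');s=state();print(s['time'],s['ee_pos'],s['wrist_force'],s['moment'])
snap('side','side4.png')
b=cv2.imread('pics/side4.png')
cv2.imwrite('pics/crop4.png',cv2.resize(b[140:250,300:410],(600,600),interpolation=2))
```

```text
11.15 [0.5741206  0.10193528 0.19299825] [-0.18495747  1.2288821  -2.32114063] [ 0.00583411 -0.08481771 -0.05324473]
11.2 [0.57408101 0.10176515 0.19220008] [-1.2189688  -0.04485735  5.65149886] [ 0.16705824  0.03285516 -0.03015714]
11.25 [0.57407804 0.10184623 0.19210298] [-0.8565522   0.49877728  6.73765296] [ 0.04751647  0.17372249 -0.02576427]
11.3 [0.57411623 0.1018481  0.19209526] [-1.52610091  0.0446648   6.63366122] [-0.036944    0.20011109  0.00450865]
```

View pics/crop4.png

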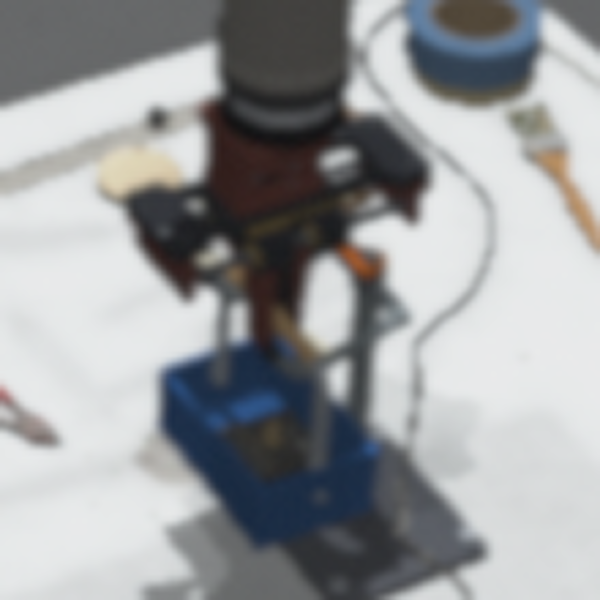

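The bar now rests on the prongs: the force has turned to +6.6 N, and the prong is seen at the bar at (330,355). I'll release with a small opening.

>>> send_rows(
  series=[
    {"linear": [0, 0, 0], "spin": 0},
    {"linear": [0, 0, 0], "spin": 0},
    {"linear": [0, 0, 0], "spin": 0},
    {"linear": [0, 0, 0], "spin": 0},
    {"linear": [0, 0, 0], "spin": 0},
    {"linear": [0, 0, 0], "spin": 0},
  ],
  jaw=-0.25,
)

```text
time: 11.95
ee_pos: [0.574, 0.1013, 0.1898]
tcp_rot: [[0.005, 1.0, -0.001], [1.0, -0.005, -0.014], [-0.014, -0.001, -1.0]]
wrist_force: [-0.3, 0.6, -0.1]
grip_width: 0.373
```

>>> send_rows(
  series=[
    {"linear": [0, 0, -10], "spin": 0},
    {"linear": [0, 0, -15], "spin": 0},
    {"linear": [0, 0, -20], "spin": 0},
    {"linear": [0, 0, -20], "spin": 0},
    {"linear": [0, 0, -20], "spin": 0},
    {"linear": [0, 0, -20], "spin": 0},
    {"linear": [0, 0, -15], "spin": 0},
    {"linear": [0, 0, 0], "spin": 0},
    {"linear": [0, 0, 0], "spin": 0},
  ],
)

```text
time: 12.85
ee_pos: [0.5747, 0.1046, 0.3243]
tcp_rot: [[0.003, 1.0, 0.006], [1.0, -0.003, -0.012], [-0.012, 0.006, -1.0]]
wrist_force: [0.1, 0.7, 0.6]
grip_width: 0.374
```

Run:
```python
from h import *
s=state();print(s['time'],s['ee_pos'],s['wrist_force'])
c=snap('side','side5.png');print(proj(c,[[.5727,.0997,.211],[.5727,.1487,.211],[.5727,.0507,.211]]))
print([(r['point'],r['score']) for n in['keeper_knob','tote','motor'] for r in search_frame('side',n)[:1]])
b=cv2.imread('pics/side5.png')
cv2.imwrite('pics/crop5.png',cv2.resize(b[140:250,300:410],(600,600),interpolation=2))
```

```text
12.85 [0.57470272 0.10459767 0.32432458] [0.07915836 0.65309154 0.55443577]
[[350.18224499 197.67032629]
 [342.79324347 189.43781205]
 [357.86339268 206.23065431]]
[([0.6255, 0.1454, 0.2302], 0.6), ([0.5705, 0.0831, 0.1234], 0.79), ([0.5746, 0.097, 0.1085], 0.63)]
```

View pics/crop5.png

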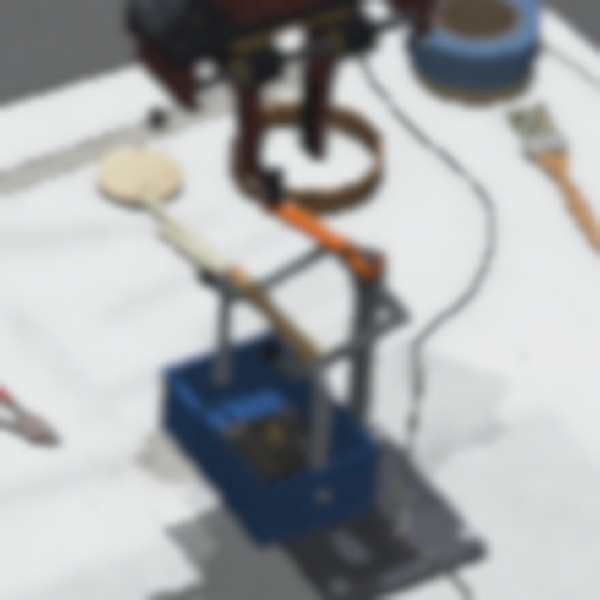

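The tote hangs with its bar running from (235,275) to (318,355), which matches the predicted seat, and the motor is inside. Next is the keeper: shut the fingers and go behind the knob.

>>> send_rows(
  series=[
    {"linear": [15, 15, 0], "spin": 0},
    {"linear": [20, 20, 0], "spin": 0},
    {"linear": [20, 20, 0], "spin": 0},
    {"linear": [15, 15, 0], "spin": 0},
    {"linear": [4, 4, 0], "spin": 0},
    {"linear": [0, 0, 0], "spin": 0},
    {"linear": [0, 0, 0], "spin": 0},
  ],
  jaw=-1,
)

```text
time: 13.75
ee_pos: [0.6485, 0.177, 0.315]
tcp_rot: [[0.006, 1.0, -0.007], [1.0, -0.006, -0.017], [-0.017, -0.007, -1.0]]
wrist_force: [-0.5, -0.7, 0.4]
grip_width: 0.005
```

>>> send_rows(
  series=[
    {"linear": [2, 2, 20], "spin": 0},
    {"linear": [0, 0, 25], "spin": 0},
    {"linear": [0, 0, 15], "spin": 0},
    {"linear": [0, 0, 8], "spin": 0},
    {"linear": [0, 0, 0], "spin": 0},
  ],
)

```text
time: 14.25
ee_pos: [0.6489, 0.1732, 0.2465]
tcp_rot: [[0.01, 1.0, -0.005], [1.0, -0.01, -0.02], [-0.02, -0.005, -1.0]]
wrist_force: [-0.4, 0.9, 0.2]
grip_width: 0.002
```

>>> send_rows(
  series=[
    {"linear": [3, -9, 4], "spin": 0},
    {"linear": [3, -10, 0], "spin": 0},
    {"linear": [-1, -8, 0], "spin": 0},
    {"linear": [-2, -8, 0], "spin": 0},
    {"linear": [-3, -7, 0], "spin": 0},
    {"linear": [0, 0, 0], "spin": 0},
  ],
)

```text
time: 14.85
ee_pos: [0.6041, 0.1741, 0.2461]
tcp_rot: [[0.01, 1.0, 0.0], [1.0, -0.01, -0.019], [-0.019, 0.0, -1.0]]
wrist_force: [-0.1, 0.3, -0.2]
grip_width: 0.007
```

>>> send_rows(
  series=[
    {"linear": [-4, -6, 3], "spin": 0},
    {"linear": [-5, -6, 0], "spin": 0},
    {"linear": [-5, -6, 0], "spin": 0},
    {"linear": [-5, -5, 0], "spin": 0},
    {"linear": [0, 0, 0], "spin": 0},
  ],
)

```text
time: 15.35
ee_pos: [0.5791, 0.1535, 0.2435]
tcp_rot: [[0.01, 1.0, 0.001], [1.0, -0.01, -0.019], [-0.019, 0.001, -1.0]]
wrist_force: [0.0, 0.1, -0.1]
grip_width: 0.006
```

Run:
```python
from h import *
s=state();p=s['ee_pos'];v=p-[.6377,.0997,0];print(s['time'],p,s['wrist_force'],np.hypot(v[0],v[1]),np.arctan2(-v[0],v[1]))
c=snap('side','side6.png');k=lambda f:[.6377-.08*np.sin(f),.0997+.08*np.cos(f),.254]
print([(f,((proj(c,[k(f)])[0]-[300,140]+.5)*60/11).round()) for f in(.3,.7,.9,1.1)])
b=cv2.imread('pics/side6.png')
cv2.imwrite('pics/crop6.png',cv2.resize(b[140:250,300:410],(600,600),interpolation=2))
```

```text
15.35 [0.57905495 0.1534962  0.24354042] [ 0.03574496  0.08665    -0.12831172] 0.07958186698280607 0.8284948545576867
[(0.3, array([273., 175.])), (0.7, array([247., 201.])), (0.9, array([241., 216.])), (1.1, array([240., 232.]))]
```

View pics/crop6.png

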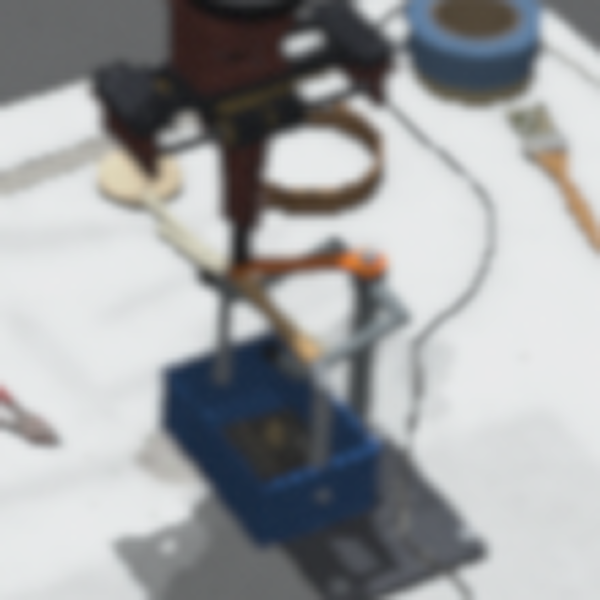

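The keeper is swinging, with its knob just ahead of the fingers at about (240,235), or about 1.1 rad. I continue pushing.

>>> send_rows(
  series=[
    {"linear": [-5, -5, 0], "spin": 0},
    {"linear": [-6, -4, 0], "spin": 0},
    {"linear": [-6, -4, 0], "spin": 0},
    {"linear": [-6, -3, 0], "spin": 0},
    {"linear": [0, 0, 0], "spin": 0},
  ],
)

```text
time: 15.9
ee_pos: [0.5618, 0.1293, 0.2439]
tcp_rot: [[0.01, 1.0, 0.001], [1.0, -0.01, -0.018], [-0.018, 0.001, -1.0]]
wrist_force: [-0.3, 0.1, 0.1]
grip_width: 0.007
```

>>> send_rows(
  series=[
    {"linear": [-5, -2, 0], "spin": 0},
    {"linear": [-4, -1, 0], "spin": 0},
    {"linear": [-3, 0, 0], "spin": 0},
    {"linear": [0, 0, 0], "spin": 0},
  ],
)

```text
time: 16.3
ee_pos: [0.5585, 0.1195, 0.2445]
tcp_rot: [[0.008, 1.0, 0.002], [1.0, -0.008, -0.013], [-0.013, 0.002, -1.0]]
wrist_force: [0.9, 0.4, 0.2]
grip_width: 0.001
```

>>> send_rows(
  series=[
    {"linear": [-4, 0, 0], "spin": 0},
    {"linear": [-4, 0, 0], "spin": 0},
    {"linear": [0, 0, 0], "spin": 0},
  ],
)

```text
time: 16.6
ee_pos: [0.5583, 0.1199, 0.2448]
tcp_rot: [[0.001, 1.0, 0.004], [1.0, -0.001, -0.0], [-0.0, 0.004, -1.0]]
wrist_force: [-0.4, -0.2, -0.4]
grip_width: 0.001
```

>>> send_rows(
  series=[
    {"linear": [10, 0, 0], "spin": 0},
    {"linear": [15, 0, -10], "spin": 0},
    {"linear": [10, 0, -30], "spin": 0},
    {"linear": [20, -10, -40], "spin": 0},
    {"linear": [30, -30, -30], "spin": 0},
    {"linear": [40, -30, 0], "spin": 0},
    {"linear": [40, -30, 0], "spin": 0},
    {"linear": [0, 0, 0], "spin": 0},
    {"linear": [0, 0, 0], "spin": 0},
  ],
)

```text
time: 17.5
ee_pos: [0.4552, 0.2941, 0.3637]
tcp_rot: [[0.002, 1.0, 0.007], [1.0, -0.002, -0.001], [-0.001, 0.007, -1.0]]
wrist_force: [-0.1, -1.4, -0.9]
grip_width: 0.005
```

Run:
```python
from h import *
s=state();print(s['time'],s['ee_pos'],s['wrist_force'])
c=snap('side','side7.png');d=snap('top','top7.png');k=lambda f:[.6377-.08*np.sin(f),.0997+.08*np.cos(f),.254]
for f in(1.3,1.45,1.571):print(f,((proj(c,[k(f)])[0]-[300,140]+.5)*40/11).round(),((proj(d,[k(f)])[0]-[280,140]+.5)*4+[400,0]).round())
for n in('side','top'):print(n,[(t,np.round(r['point'],3),r['score']) for t in['keeper_knob','tote','motor','pin_jar','mini_cutters','marker'] for r in search_frame(n,t)[:1]])
b=cv2.imread('pics/side7.png');a=cv2.imread('pics/top7.png')
cv2.imwrite('pics/crop7.png',np.hstack([cv2.resize(b[140:250,300:410],(400,400),interpolation=2),cv2.resize(a[140:240,280:380],(400,400),interpolation=2)]))
```

```text
17.5 [0.4552167  0.29412361 0.36367641] [-0.12408716 -1.4228153  -0.87611105]
1.3 [163. 166.] [570. 160.]
1.45 [167. 174.] [587. 163.]
1.571 [172. 180.] [600. 164.]
side [('tote', array([0.57 , 0.086, 0.12 ]), 0.95), ('motor', array([0.577, 0.1  , 0.107]), 0.64), ('pin_jar', array([0.471, 0.576, 0.047]), 0.65), ('marker', array([0.355, 0.257, 0.015]), 0.53)]
top [('keeper_knob', array([0.602, 0.102, 0.232]), 0.54), ('tote', array([0.566, 0.105, 0.116]), 0.82), ('motor', array([0.568, 0.099, 0.108]), 0.53), ('pin_jar', array([0.464, 0.591, 0.063]), 0.5), ('marker', array([0.34 , 0.249, 0.012]), 0.48)]
```

View pics/crop7.png

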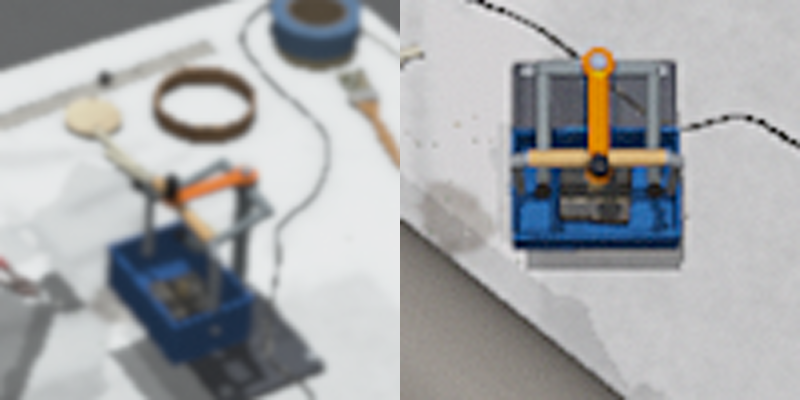

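The top crop shows the knob at (599,164), which matches the prediction for 1.571 rad at (600,164). The bar lies across both prongs at y≈157, the motor is in the tote and the arm is clear. I'm handing it in.

```bash
python3 -c "
from h import *
print(sign_off(),state()['time'])"
```

```text
the job is handed in; nothing more can be done
the job is handed in; nothing more can be done
```

The tote now hangs by its handle bar on both prongs with the motor still inside. The keeper is swung over the bar to its stop, and the job was handed in shortly after 17.5 s on the robot's clock.

- **Tote:** in the side view after release, the bar ends matched the predicted seat positions to about 1 px. The last top view shows the bar across both prongs with the motor in the tray.
- **Keeper:** in the last top view the knob sits within about 1 px of where it should be at 1.571 rad, and the arm was clear of everything.
- **Bystanders:** the pin jar was found where it started, within about 3 mm. For the marker, the side view agreed with the first top-view reading to about 6 mm. The last top view put it about 21 mm off, at a low score (0.48). I did not look into that difference.
- **Not rechecked:** the detector did not report the cutters at the end, so I have no final position for them. The arm never came near the bench surface by the marker or cutters.
- **Detector disagreement:** the networks put the knob point nearer the pivot, at x = 0.602, than the picture did. I relied on the picture.

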